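# White reference of the colour spectrometer

### The arm

A 6-joint arm with a two-finger parallel gripper is mounted at the origin on a cart in front of the work surface, level with it; the furniture and walls round the work are solid. World frame = base frame: x ahead of the robot, y to its left, z up, the work surface at z = 0. Lengths are in m, angles in degrees, forces in N, time in s.
With the tool pointing down it reaches from about 0.4 to 0.825 m from the base axis. Payload 7 kg.
Tool frame: the origin (TCP) lies at the very end of the fingers, on their centre line; the grasp point (between the pads) lies 19 mm behind it (ctrl.pinch_z is the distance from the TCP to the grasp point, in m); z points along the fingers, x is the direction in which the jaws open and shut, and the axes are right-handed (so a half turn about z gives the same grasp; the last joint's range is limited). The gripper opens to 88 mm and grips with 3 to 60 N. Pads are 19 mm wide; open, the fingers measure 130 mm over their backs; the gripper's body (78 mm by 193 mm) begins 47 mm behind the grasp point.
Start: joints at [81.881, 20.546, 0.682, 0, -70.136, -16.507], TCP at [0.281, 0.614, 0.227] pointing down, gripper open.
Joint ranges: [-176.03, 176.03], [-82.01, 121.73], [-58.28, 71.71], [-173.87, 95.51], [-174.79, -0.11], [-173.66, 173.66]. Speed limits (degrees/s): [136.94, 136.94, 172.46, 180, 180, 180].

### API

Orientations are given as [roll, pitch, yaw] about the fixed x, y, z axes, in that order (R = Rz(yaw) Ry(pitch) Rx(roll)).
In Python, from plant import ctrl gives the robot as it stands.
- The arm moves only by the tool carry_out, never from a script. Its argument "increments" is a list of rows, each a list of 7 numbers: the turn, a rotation vector about the world's x, y, z in degrees, then the shift along the world's x, y, z in mm, then the closure, from 0 (fully open) to 1 (shut). In form: [[ax, ay, az, dx, dy, dz, grip], ...]. A call has 1 to 20 rows; each row is the pose to reach, as a shift and turn from the pose commanded when the call began; what a row does not reach only later rows make up. A row lasts 1/8 s, in which the tool goes at most 62.5 mm and 10.7 degrees, less where a joint would pass 70% of its speed; a pose out of reach is approached as far as the arm can. A call with a gripper value outside its range is refused whole. The fingers move at their own pace and stop on an object; the grip force is fixed at half the most. Time passes only in rows, so rows that repeat a pose let the fingers close. It gives the time, the measured TCP pose, the force and the opening at its end, in the units of the state.
- ctrl.get_obs(): the state, without advancing time (a new reading comes with each control period).
- ctrl.snapshot(name): name is "scene" or "top" or "wrist"; returns a dict with "pixels" (420x560x3 uint8, blue, green, red), "intrinsics" (3x3 intrinsics, pixels), "rvec" (rotation vector, rad) and "tvec" (3), from world to camera coordinates, as OpenCV has them; the wrist camera has in their place "hand_eye" (4x4, takes a point from camera to tool coordinates, whose origin is the TCP and whose axes are the tool frame's). Camera axes: x right, y down, z forward; pixel columns grow to the right and rows downward; lengths in m; the calibration is good to about 2 mm. The wrist camera is an equidistant fisheye: a pixel r from the principal point sees the ray r / f radians off the axis. A picture is of the moment at which its call begins: read the wrist's pose just before it. There is no depth.
- ctrl.close_job(): hands the job in, once; it reports no verdict.
Trained networks look in a picture, given as the dict that the camera call returned (one of the last four; its "shot" number tells which), for a name from the list of things; names that differ only in an ending like _2 or _b are one class to them, and where a whole thing is asked for, a point or a joint stands for the part that bears it (a point fixed in the world has none). Each returns a list of dicts, best first, with "confidence" (0 to 1); they miss things now and then, are a little off and sometimes report something else, mostly with a low value. They report only what shows in the picture. A call takes as long as a camera call. They do not tell look-alikes from the thing itself.
- ctrl.search_frame(picture, label): "centre" ([x, y, z] in m, in world coordinates, good to about 4 mm: the middle of the surface that is visible of it).
- ctrl.outline_of(picture, label): "pixels" (420x560 bool, what is visible of it).
The state is a dict: "clock": time; "joint_pos": joint angles; "qvel": joint speeds; "tau": joint torques, N m; "tool_pos": TCP position; "orientation": TCP orientation; "force": force on the tool from outside, world axes, zero at the start; "moment": the same for the moment, N m; "opening": finger opening in m.
Only numpy, scipy, OpenCV 4.12 (cv2) and the standard library are available. Lean on these libraries where they do the work, as an engineer would, in place of code of your own. Each camera call takes 0.05 s, during which the arm holds its last target. There are 200 camera calls.

### The job

Take the white reference for the colour spectrometer: on the controller press the red power key, then the white key, then the green start key, one at a time and all the way down, and leave the black key alone. Then lift the cordless probe out of its cradle and set its nose upright inside the rim of the white reference tile, pressing lightly so that the sprung nose goes in about half-way, never hard onto its stop. Finish while holding it there like that, and leave the green and black tiles and the other things on the bench as they are.

Things in the scene. Friction and masses are not known exactly. Their poses are not given: they have to be found in the camera images.
- controller: Bench controller, light grey, 130 mm deep (x), 210 mm wide (y), fixed; origin under its centre, x points from the key deck towards the tilted display (its highest edge is 81 mm up and 46 mm behind the origin). Four keys stand 46 mm apart in a row along y on the level deck, 40 mm in front (-x) of the origin; from +y to -y: red, white, black, green.
- key_power_top (a point): Red power key. Round cap 22 mm across; the point lies at the centre of the cap's top, about 49 mm above the worktop when the key is up.
- key_white_top (a point): White key (white reference). Round cap 22 mm across; the point lies at the centre of the cap's top, about 49 mm above the worktop when the key is up.
- key_black_top (a point): Black key (black zero); not to be pressed. Round cap 22 mm across; the point lies at the centre of the cap's top, about 49 mm above the worktop when the key is up.
- key_start_top (a point): Green start key. Round cap 22 mm across; the point lies at the centre of the cap's top, about 49 mm above the worktop when the key is up.
- key_power (a joint): Travel of the red key, m: 0 up, 0.005 fully down; springs back. It takes 1 N to start and 4 N at the bottom; it counts as pressed beyond 3 mm.
- key_white (a joint): Travel of the white key, m: 0 up, 0.005 fully down; springs back. It takes 1 N to start and 4 N at the bottom; it counts as pressed beyond 3 mm.
- key_black (a joint): Travel of the black key, m: 0 up, 0.005 fully down; springs back. It takes 1 N to start and 4 N at the bottom; it counts as pressed beyond 3 mm.
- key_start (a joint): Travel of the green key, m: 0 up, 0.005 fully down; springs back. It takes 1 N to start and 4 N at the bottom; it counts as pressed beyond 3 mm.
- cradle: Probe cradle, fixed: a foot 105 x 90 mm, a column behind and a ring (bore 35 mm, top 92 mm above the worktop) whose axis is the origin's vertical. The probe hangs in the ring by its flange and lifts straight up.
- probe: Cordless measuring probe, 0.16 kg, 150 mm tall, upright. Origin: centre of the nose rim when the nose is fully out; z points up along the probe from nose to top (in the cradle the origin is 22 mm above the worktop). From the origin upward: sprung nose 26 mm across to 12 mm, barrel 31 mm across to 70 mm, flange 46 mm across to 76 mm, then a flat-sided grip to 150 mm that measures 40 mm along the probe's x and 30 mm along its y.
- probe_grip (a point): Centre of the probe's grip, 118 mm above the probe's origin on its axis; axes as the probe's. Best held across the flat sides, 30 mm apart along y.
- nose_rim (a point): Centre of the flat end rim (26 mm across) of the probe's sprung black nose; moves with the nose.
- probe_nose (a joint): How far the nose is pushed into the probe, m: 0 out, 0.008 on its stop. Spring: 1.2 N to start, 0.6 N more per mm (3.6 N half-way); the probe's own weight does not push it in half-way.
- white_tile_face (a point): Centre of the white reference tile's glazed face: a white disc 38 mm across, level, 13 mm above the worktop, sunk 3 mm below the rim of a loose round aluminium holder (62 mm across, 16 mm high, 0.22 kg). z axis up.
- green_tile_face (a point): Centre of the green reference tile's glazed face: a green disc 38 mm across, level, 13 mm above the worktop, sunk 3 mm below the rim of a loose round aluminium holder (62 mm across, 16 mm high, 0.22 kg). z axis up.
- black_tile_face (a point): Centre of the black reference tile's glazed face: a black disc 38 mm across, level, 13 mm above the worktop, sunk 3 mm below the rim of a loose round aluminium holder (62 mm across, 16 mm high, 0.22 kg). z axis up.
- white_tile: Holder of the white tile; origin under its centre, z up.
- green_tile: Holder of the green tile; origin under its centre.
- black_tile: Holder of the black tile; origin under its centre.
- dish: Bystander: petri dish, 90 mm across, on another one at the back; origin under its centre.
- beaker: Bystander: beaker, 56 mm across, 70 mm high; origin under its centre.
Not all that is in view belongs to the job. Leave any blue look-alike of the white_tile alone.

How it is judged (in metres and radians):
On the way, in this order (a step that is already met when the one before it is completed fails the run):
1. the red power key is pressed alone (value of joint key_power above 0.003 m and value of joint each of key_white, key_black, key_start below 0.0015 m), for 0.1 s.
2. then the white key is pressed alone (value of joint key_white above 0.003 m and value of joint each of key_power, key_black, key_start below 0.0015 m), for 0.1 s.
3. then the green start key is pressed alone (value of joint key_start above 0.003 m and value of joint each of key_power, key_white, key_black below 0.0015 m), for 0.1 s.
4. then the probe is lifted out of the cradle, carried by the fingers (contact force between the fingers and probe above 1 N and contact force between probe and cradle below 0.1 N and z of probe in the frame of cradle above 0.05 m), for 0.2 s.
At the end, for the whole second after the job is handed in: The fingers hold the probe at rest, upright within 4 degrees, its nose inside the white tile's rim (within 7 mm of centre), pressing with 1 to 10 N and pushed in 2 to 6.5 mm of its 8 mm; it is clear of the cradle, the tile holder stands flat and all keys are up (value of joint probe_nose between 0.002 and 0.0065 m and horizontal distance between nose_rim and white_tile_face below 0.007 m and z of nose_rim in the frame of white_tile_face below 0.0015 m and angle between probe_grip's own z axis and vertical below 0.07 rad and contact force between probe and white_tile between 1 and 10 N and contact force between the fingers and probe above 1 N and contact force between probe and cradle below 0.1 N and linear speed of probe below 0.02 m/s and angle between white_tile's own z axis and vertical below 0.05 rad and height (world z) of white_tile below 0.004 m and value of joint each of key_power, key_white, key_black, key_start below 0.0015 m); the arm keeps its last pose, push and grip.
It fails at once if the black key is pressed (value of joint key_black above 0.002 m).
It fails at once if the probe is pressed on the white tile with more than 15 N (contact force between probe and white_tile above 15 N).
It fails at once if the probe touches the green or the black tile (contact force between probe and green_tile above 0.5 N or contact force between probe and black_tile above 0.5 N).
It fails at once if the green or the black tile is pushed away by more than 15 mm (distance of any of green_tile, black_tile from where it was at the start of the episode above 0.015 m).
It fails at once if the dish or the beaker is moved by more than 20 mm (distance of any of dish, beaker from where it was at the start of the episode above 0.02 m).
It also fails if it takes over 54 s, if anything falls off the work surface, if the arm or the gripper's body presses on something with over 40 N, if the wrist force passes 120 N, or if a joint passes its speed limit or range.

## Working session

There is one attempt and no reset: what is moved stays moved. The work goes in short steps, Python scripts to look and compute and a tool call to move; the robot and the scene stay as the last step left them, time stands still between calls to the robot, and variables do not carry over. Pictures are saved under pics/ and viewed, about 8 in all and at most 12, crops included, and the job is handed in when it is done.

Besides the shell and the picture viewer there is one more tool, called in YAML: its name, and indented under it one key for each argument. carry_out: Moves the arm, as the interface text tells. Its arguments: {"type":"object","properties":{"increments":{"type":"array"}},"required":["increments"]}

```bash
mkdir -p pics; cat > h.py <<'E'
import numpy as np, cv2
from plant import ctrl
from scipy.spatial.transform import Rotation as R
def pix(p,X):
    return cv2.projectPoints(np.array([X],float),p["rvec"],p["tvec"],p["intrinsics"],None)[0][0,0]
def ray(p,uv):
    Rm=cv2.Rodrigues(np.array(p["rvec"],float))[0]; t=np.array(p["tvec"],float).ravel()
    d=np.linalg.inv(p["intrinsics"])@np.array([uv[0],uv[1],1.]); return -Rm.T@t, Rm.T@d
def onz(p,uv,z):
    o,d=ray(p,uv); return o+d*(z-o[2])/d[2]
def wray(p,obs,uv):
    K=p["intrinsics"]; v=np.array([(uv[0]-K[0][2])/K[0][0],(uv[1]-K[1][2])/K[1][1]]); r=np.linalg.norm(v)+1e-12
    d=np.array([*(np.sin(r)*v/r),np.cos(r)]); H=np.array(p["hand_eye"])
    Rt=R.from_euler('xyz',obs["orientation"],degrees=True).as_matrix()
    return Rt@H[:3,3]+obs["tool_pos"], Rt@H[:3,:3]@d
def wz(p,obs,uv,z):
    o,d=wray(p,obs,uv); return o+d*(z-o[2])/d[2]
def tri(rs):
    A=sum(np.eye(3)-np.outer(d,d)/(d@d) for o,d in rs); b=sum((np.eye(3)-np.outer(d,d)/(d@d))@o for o,d in rs)
    return np.linalg.solve(A,b)
E
cat > a.py <<'E'
from h import *
np.set_printoptions(precision=4,suppress=True)
o=ctrl.get_obs(); print(o["clock"],o["tool_pos"],o["orientation"],o["opening"])
for n in ("scene","top"):
    p=ctrl.snapshot(n); cv2.imwrite(f"pics/{n}0.png",p["pixels"]); print(n,"cam",ray(p,(280,210)))
    for l in "controller key_power_top key_white_top key_black_top key_start_top cradle probe probe_grip white_tile_face green_tile_face black_tile_face dish beaker".split():
        for r in ctrl.search_frame(p,l)[:3]: print(n,l,round(r["confidence"],2),np.array(r["centre"]),pix(p,r["centre"]).round())
E
python3 a.py
```

```text
0.0 [0.2811 0.6132 0.2256] [-179.9932   -0.0966 -114.6324] 0.0877314346916148
scene cam (array([ 0.0606, -0.2522,  0.7755]), array([ 0.555 ,  0.3856, -0.7374]))
scene controller 0.76 [0.54   0.263  0.0443] [218. 203.]
scene key_power_top 0.47 [0.5186 0.35   0.0502] [185. 191.]
scene key_power_top 0.27 [ 0.4423 -0.0186  0.0157] [291. 300.]
scene key_white_top 0.63 [0.5089 0.3108 0.0468] [194. 201.]
scene key_black_top 0.59 [0.5071 0.2608 0.049 ] [209. 210.]
scene key_black_top 0.35 [0.5083 0.31   0.0454] [194. 202.]
scene cradle 0.8 [0.6151 0.0067 0.0147] [324. 241.]
scene probe 0.8 [0.6037 0.0151 0.1356] [323. 207.]
scene probe 0.44 [0.5004 0.215  0.0468] [222. 222.]
scene probe_grip 0.95 [0.607  0.0194 0.1319] [322. 206.]
scene white_tile_face 0.93 [ 0.4395 -0.0191  0.0179] [290. 300.]
scene white_tile_face 0.68 [0.6159 0.0072 0.0133] [324. 241.]
scene white_tile_face 0.57 [ 0.5488 -0.1059  0.0146] [353. 286.]
scene green_tile_face 0.66 [ 0.4383 -0.1217  0.0194] [333. 328.]
scene green_tile_face 0.49 [0.541  0.2622 0.0443] [218. 203.]
scene black_tile_face 0.74 [0.4331 0.0861 0.0163
[... 517 characters left out ...]
9 0.0143] [309. 202.]
top cradle 0.39 [0.5173 0.3127 0.0442] [207. 240.]
top probe 0.73 [0.6208 0.0286 0.1692] [318. 195.]
top probe_grip 0.83 [0.6193 0.0287 0.1708] [318. 196.]
top white_tile_face 0.69 [ 0.4458 -0.0121  0.0192] [327. 267.]
top white_tile_face 0.59 [ 0.5535 -0.1077  0.0194] [361. 227.]
top green_tile_face 0.61 [ 0.447  -0.1136  0.0137] [364. 266.]
top green_tile_face 0.5 [0.4981 0.2165 0.0495] [243. 247.]
top black_tile_face 0.89 [0.4416 0.0936 0.0191] [289. 268.]
top black_tile_face 0.44 [0.5037 0.2681 0.0459] [224. 245.]
top dish 0.94 [0.7036 0.1359 0.0291] [273. 173.]
top dish 0.27 [ 0.4435 -0.116   0.0153] [365. 267.]
top beaker 0.86 [ 0.7339 -0.1294  0.0311] [369. 162.]
```

```bash
python3 - <<'E'
import cv2,numpy as np
a=cv2.imread("pics/scene0.png")[150:350,150:430];b=cv2.imread("pics/top0.png")[130:300,170:400]
cv2.imwrite("pics/both.png",np.vstack([cv2.resize(a,(420,300)),cv2.resize(b,(420,300))]))
E
```

```text
(no output)
```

View pics/both.png

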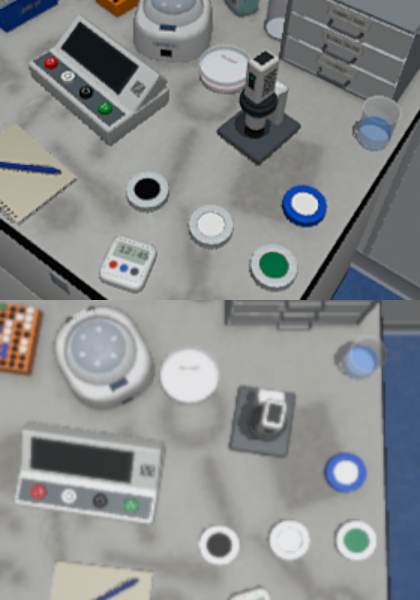

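The bench shows the aluminium holder with a white disc at scene (290,300) / top (327,267). Its blue-rimmed look-alike is at scene (353,286) / top (361,227). Other white discs are the dish at (299,195) and the white key at (194,201). By the description, the tile I want is the aluminium one at about (0.443, -0.015). I'll move above the keys first.

carry_out:
  increments:
    - [0, 0, 15, 227, -323, -30, 1]
    - [0, 0, 15, 227, -323, -30, 1]
    - [0, 0, 15, 227, -323, -30, 1]
    - [0, 0, 15, 227, -323, -30, 1]
    - [0, 0, 15, 227, -323, -30, 1]
    - [0, 0, 15, 227, -323, -30, 1]
    - [0, 0, 15, 227, -323, -30, 1]
    - [0, 0, 15, 227, -323, -30, 1]
    - [0, 0, 15, 227, -323, -30, 1]
    - [0, 0, 15, 227, -323, -30, 1]

```text
clock: 2.65
tool_pos: [0.5078, 0.2917, 0.1967]
orientation: [-180.0, 0.0, -99.5]
force: [0.4, 0.3, -0.5]
opening: 0.0008
```

```bash
cat > b.py <<'E'
from h import *
import sys
np.set_printoptions(precision=4,suppress=True)
o=ctrl.get_obs(); p=ctrl.snapshot("wrist"); print(o["clock"],o["tool_pos"],o["orientation"],o["force"])
cv2.imwrite(f"pics/{sys.argv[1]}.png",p["pixels"])
for l in sys.argv[2:]:
    for r in ctrl.search_frame(p,l)[:3]: print(l,round(r["confidence"],2),np.array(r["centre"]))
    for r in ctrl.outline_of(p,l)[:2]:
        m=np.array(r["pixels"],bool)
        if m.any(): v,u=np.nonzero(m); print("   outline",round(r["confidence"],2),m.sum(),u.mean().round(1),v.mean().round(1), wz(p,o,(u.mean(),v.mean()),0.049))
E
python3 b.py w1 key_power_top key_white_top key_black_top key_start_top
```

```text
2.65 [0.5078 0.2917 0.1967] [-179.993     0.0182  -99.5365] [ 0.4486  0.2538 -0.5486]
key_power_top 0.71 [0.5217 0.3586 0.0484]
   outline 0.87 402 206.5 198.8 [0.521  0.3557 0.049 ]
   outline 0.59 497 545.2 7.9 [ 0.7023 -0.0865  0.049 ]
key_white_top 0.56 [0.618  0.041  0.1185]
   outline 0.92 403 253.2 198.3 [0.5137 0.3104 0.049 ]
key_black_top 0.57 [0.507  0.2675 0.0495]
   outline 0.71 376 299.7 197.6 [0.5069 0.266  0.049 ]
key_start_top 0.75 [0.4992 0.2225 0.0485]
   outline 0.67 410 346.2 197.1 [0.5    0.2206 0.049 ]
   outline 0.28 1782 444.8 222.3 [0.4547 0.1119 0.049 ]
```

View pics/w1.png

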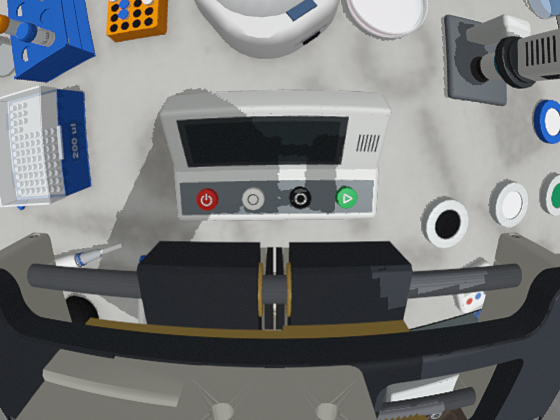

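The keys are red (207,199), white (253,198), black (300,198) and green (346,197). Their spacing of 46.4 mm agrees with the 49 mm height. I'll press red first.

carry_out:
  increments:
    - [0, 0, 0, 13, 64, -30, 1]
    - [0, 0, 0, 13, 64, -80, 1]
    - [0, 0, 0, 13, 64, -130, 1]
    - [0, 0, 0, 13, 64, -140, 1]
    - [0, 0, 0, 13, 64, -147, 1]
    - [0, 0, 0, 13, 64, -150, 1]
    - [0, 0, 0, 13, 64, -152, 1]
    - [0, 0, 0, 13, 64, -152, 1]
    - [0, 0, 0, 13, 64, -152, 1]
    - [0, 0, 0, 13, 64, -152, 1]

```text
clock: 4.35
tool_pos: [0.522, 0.3553, 0.0454]
orientation: [-179.9, 0.1, -99.6]
force: [2.9, 0.7, 3.6]
opening: 0.0005
```

carry_out:
  increments:
    - [0, 0, 0, 0, 0, -2, 1]
    - [0, 0, 0, 0, 0, -2, 1]
    - [0, 0, 0, 0, 0, -2, 1]
    - [0, 0, 0, 0, 0, -2, 1]

```text
clock: 4.85
tool_pos: [0.522, 0.3553, 0.0437]
orientation: [-179.9, 0.1, -99.6]
force: [1.1, 0.0, 10.1]
opening: 0.0003
```

```bash
python3 -c "
from h import *
o=ctrl.get_obs();print(o['tool_pos'],o['force'])
p=ctrl.snapshot('scene');cv2.imwrite('pics/s1.png',cv2.resize(p['pixels'][140:250,150:290],None,fx=4,fy=4,interpolation=cv2.INTER_CUBIC))"
```

```text
[0.5220451  0.35525706 0.04370539] [ 1.08166024  0.04052952 10.08255079]
```

View pics/s1.png

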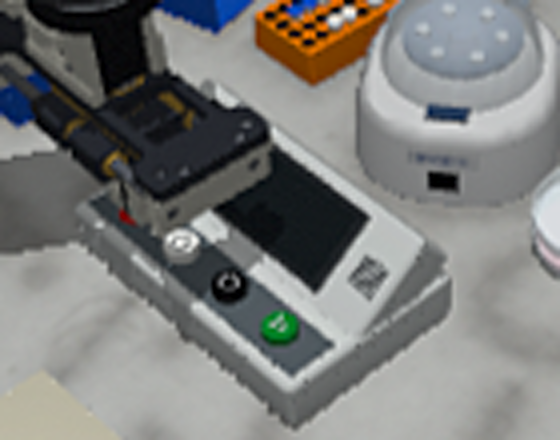

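The finger sits on the red key only, and the 10 N shows it is bottomed. White is next, with the same depth.

carry_out:
  increments:
    - [0, 0, 0, 0, 0, 25, 1]
    - [0, 0, 0, 0, 0, 25, 1]
    - [0, 0, 0, -7, -46, 25, 1]
    - [0, 0, 0, -7, -46, 25, 1]
    - [0, 0, 0, -7, -46, 10, 1]
    - [0, 0, 0, -7, -46, 4, 1]
    - [0, 0, 0, -7, -46, 1, 1]
    - [0, 0, 0, -7, -46, 0, 1]
    - [0, 0, 0, -7, -46, 0, 1]
    - [0, 0, 0, -7, -46, 0, 1]
    - [0, 0, 0, -7, -46, 0, 1]

```text
clock: 6.28
tool_pos: [0.5138, 0.3085, 0.0435]
orientation: [180.0, -0.1, -99.6]
force: [-6.2, -3.2, 16.6]
opening: 0.0008
```

carry_out:
  increments:
    - [0, 0, 0, 0, 0, 30, 1]
    - [0, 0, 0, 0, 0, 30, 1]
    - [0, 0, 0, -14, -89, 30, 1]
    - [0, 0, 0, -14, -89, 30, 1]
    - [0, 0, 0, -14, -89, 30, 1]
    - [0, 0, 0, -14, -89, 10, 1]
    - [0, 0, 0, -14, -89, 4, 1]
    - [0, 0, 0, -14, -89, 1, 1]
    - [0, 0, 0, -14, -89, 0, 1]
    - [0, 0, 0, -14, -89, 0, 1]
    - [0, 0, 0, -14, -89, 0, 1]
    - [0, 0, 0, -14, -89, 0, 1]

```text
clock: 7.78
tool_pos: [0.5002, 0.2199, 0.0437]
orientation: [-180.0, -0.0, -99.6]
force: [-5.5, -1.4, 10.8]
opening: 0.0006
```

carry_out:
  increments:
    - [0, 0, 0, 0, 0, 50, 1]
    - [0, 0, 0, 0, 0, 110, 1]
    - [0, 0, 0, 45, -190, 257, 0]
    - [0, 0, 0, 45, -190, 257, 0]
    - [0, 0, 0, 45, -190, 257, 0]
    - [0, 0, 0, 45, -190, 257, 0]
    - [0, 0, 0, 45, -190, 257, 0]
    - [0, 0, 0, 45, -190, 257, 0]
    - [0, 0, 0, 45, -190, 257, 0]

```text
clock: 8.9
tool_pos: [0.5448, 0.0303, 0.2986]
orientation: [179.9, -0.0, -99.6]
force: [-0.3, -0.1, -0.6]
opening: 0.0645
```

```bash
python3 b.py w2 probe_grip probe white_tile_face cradle black_tile_face green_tile_face
```

```text
8.9 [0.5448 0.0303 0.2986] [179.9135  -0.0354 -99.5664] [-0.3085 -0.1233 -0.6342]
probe_grip 0.75 [0.6177 0.0245 0.1664]
   outline 0.65 1512 267.7 120.8 [0.6229 0.024  0.049 ]
   outline 0.25 116 92.6 234.7 [0.5171 0.3075 0.049 ]
probe 0.85 [0.6217 0.0244 0.1767]
probe 0.49 [ 0.4462 -0.0117  0.0148]
probe 0.31 [0.7049 0.1317 0.0313]
   outline 0.59 1585 267.5 121.0 [0.6228 0.0243 0.049 ]
white_tile_face 0.72 [ 0.4469 -0.0177  0.0164]
white_tile_face 0.63 [ 0.5546 -0.1029  0.0175]
white_tile_face 0.59 [ 0.4495 -0.1115  0.0127]
   outline 0.95 1355 316.1 238.3 [ 0.4609 -0.0138  0.049 ]
   outline 0.84 1464 366.4 158.2 [ 0.5573 -0.0936  0.049 ]
cradle 0.93 [0.6442 0.0224 0.0153]
   outline 0.96 3224 269.7 110.7 [0.635  0.0195 0.049 ]
   outline 0.49 1357 316.3 238.0 [ 0.4613 -0.0141  0.049 ]
black_tile_face 0.73 [0.6203 0.0222 0.1689]
black_tile_face 0.56 [0.4397 0.0889 0.018 ]
black_tile_face 0.25 [0.5568 0.2524 0.0573]
   outline 0.79 1410 246.0 254.2 [0.4542 0.0832 0.049 ]
   outline 0.31 1277 381.0 227.4 [ 0.4605 -0.1048  0.049 ]
green_tile_face 0.65 [ 0.4479 -0.114   0.0146]
   outline 0.63 1288 381.0 227.1 [ 0.4609 -0.1049  0.049 ]
```

View pics/w2.png

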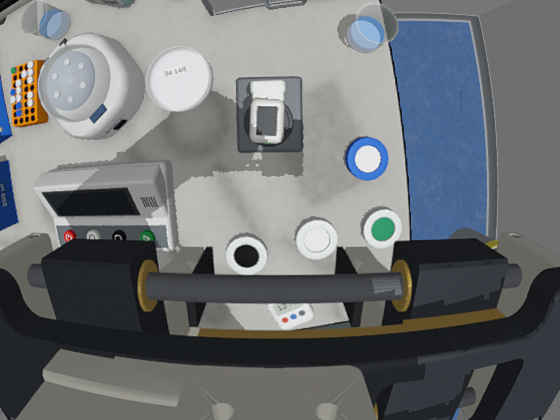

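```bash
python3 - <<'E'
import cv2
a=cv2.imread("pics/w2.png")[60:170,220:320]
cv2.imwrite("pics/w2c.png",cv2.resize(a,None,fx=5,fy=5,interpolation=cv2.INTER_CUBIC))
E
```

```text
(no output)
```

View pics/w2c.png

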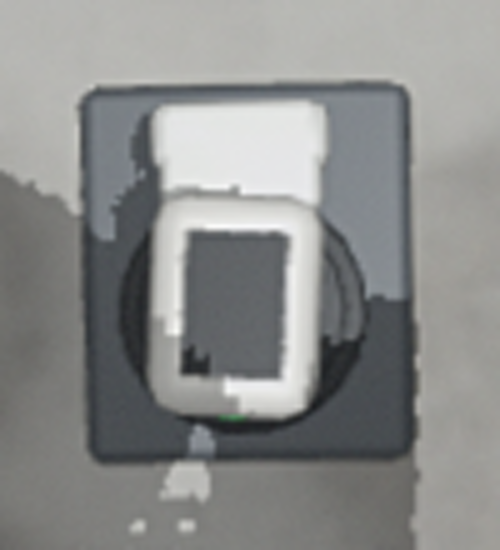

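```bash
cat > c.py <<'E'
from h import *
np.set_printoptions(precision=4,suppress=True)
o=ctrl.get_obs(); p=ctrl.snapshot("wrist"); s=ctrl.snapshot("scene"); t=ctrl.snapshot("top")
c=wray(p,o,(280,210)); print("wrist cam",c)
for z in (.165,.172,.178): print(z,wz(p,o,(267.2,121.0),z), "edges",wz(p,o,(250,121),z),wz(p,o,(284.4,121),z),wz(p,o,(267,99.4),z),wz(p,o,(267,143),z))
def cen(q,l):
    r=ctrl.outline_of(q,l)
    out=[]
    for e in r[:3]:
        v,u=np.nonzero(np.array(e["pixels"])); out.append((round(e["confidence"],2),len(u),u.mean(),v.mean()))
    return out
for l in ("white_tile_face","probe_grip"):
    for n,q in (("w",p),("s",s),("t",t)):
        for e in cen(q,l):
            f=(lambda z:wz(p,o,e[2:],z)) if n=="w" else (lambda z:onz(q,e[2:],z))
            print(l,n,e,f(.013 if l[0]=="w" else .172))
E
python3 c.py
```

```text
wrist cam (array([0.6155, 0.0169, 0.4579]), array([-0.2535,  0.0241, -0.967 ]))
0.165 [0.6214 0.0219 0.165 ] edges [0.6241 0.037  0.165 ] [0.6189 0.0068 0.165 ] [0.6407 0.0188 0.165 ] [0.6019 0.0255 0.165 ]
0.172 [0.6213 0.0218 0.172 ] edges [0.6239 0.0365 0.172 ] [0.6188 0.0071 0.172 ] [0.6401 0.0188 0.172 ] [0.6022 0.0253 0.172 ]
0.178 [0.6211 0.0217 0.178 ] edges [0.6237 0.0361 0.178 ] [0.6187 0.0073 0.178 ] [0.6396 0.0187 0.178 ] [0.6025 0.0251 0.178 ]
white_tile_face w (0.97, 1371, np.float64(315.72137126185265), np.float64(238.67979576951132)) [ 0.4474 -0.0165  0.013 ]
white_tile_face w (0.66, 1485, np.float64(365.95151515151514), np.float64(158.84444444444443)) [ 0.5521 -0.1035  0.013 ]
white_tile_face w (0.44, 172, np.float64(146.9360465116279), np.float64(237.86627906976744)) [0.4898 0.2355 0.013 ]
white_tile_face s (0.75, 709, np.float64(290.27926657263754), np.float64(300.8984485190409)) [ 0.4414 -0.0186  0.013 ]
white_tile_face s (0.69, 666, np.float64(352.509009009009), np.float64(287.44144144144144)) [ 0.5458 -0.1063  0.013 ]
white_tile_face t (0.66, 363, np.float64(328.03856749311296), np.float64(265.73829201101927)) [ 0.448 -0.015  0.013]
white_tile_face t (0.24, 393, np.float64(364.47582697201017), np.float64(265.55470737913487)) [ 0.4484 -0.1155  0.013 ]
probe_grip w (0.92, 1577, np.float64(266.6480659480025), np.float64(122.01014584654408)) [0.6205 0.0224 0.172 ]
probe_grip w (0.61, 74, np.float64(69.56756756756756), np.float64(234.09459459459458)) [0.5525 0.2509 0.172 ]
probe_grip w (0.5, 1380, np.float64(315.9804347826087), np.float64(238.29710144927537)) [ 0.5079 -0.0048  0.172 ]
probe_grip s (0.82, 882, np.float64(323.4467120181406), np.float64(207.42176870748298)) [ 0.5716 -0.0014  0.172 ]
probe_grip t (0.33, 387, np.float64(328.2170542635659), np.float64(265.7700258397933)) [0.4517 0.0073 0.172 ]
```

The grip top is at wrist pixel (267,121). At the top height of 0.172 m it measures 30 × 38 mm, which agrees with the text, and its sides line up with the jaws. The wrist and top views put the white tile at (0.4475, -0.016). I'll descend over the probe and grip it.

carry_out:
  increments:
    - [0, 0, 0, 76, -8, -30, 0]
    - [0, 0, 0, 76, -8, -30, 0]
    - [0, 0, 0, 76, -8, -80, 0]
    - [0, 0, 0, 76, -8, -120, 0]
    - [0, 0, 0, 76, -8, -160, 0]
    - [0, 0, 0, 76, -8, -178, 0]
    - [0, 0, 0, 76, -8, -178, 0]
    - [0, 0, 0, 76, -8, -178, 0]

```text
clock: 11.0
tool_pos: [0.622, 0.0217, 0.1227]
orientation: [-179.9, 0.0, -99.6]
force: [0.4, 0.3, 0.3]
opening: 0.0877
```

```bash
python3 -c "
from h import *
o=ctrl.get_obs();print(o['tool_pos'],o['force'],o['opening'])
p=ctrl.snapshot('wrist');s=ctrl.snapshot('scene')
cv2.imwrite('pics/w3.png',np.hstack([p['pixels'][100:400,80:480],cv2.resize(s['pixels'][140:290,240:440],(400,300),interpolation=cv2.INTER_CUBIC)]))"
```

```text
[0.62199941 0.02170526 0.12273377] [0.39903733 0.2996974  0.31974565] 0.08769163454864781
```

View pics/w3.png

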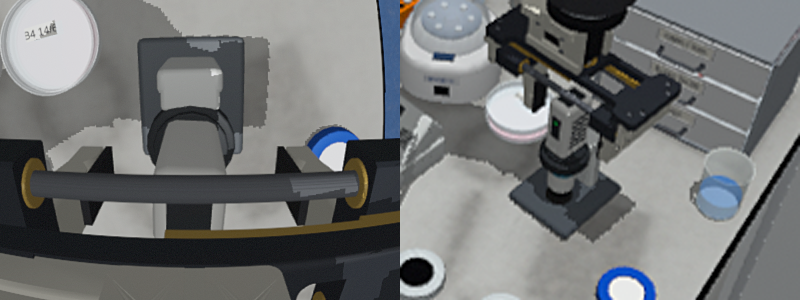

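The grip is centred between the open fingers: it spans crop columns 155–225, with the fingers at about 90 and 290. The flange is below them, so I'll close and check that the opening reads about 30 mm.

carry_out:
  increments:
    - [0, 0, 0, 0, 0, 0, 1]
    - [0, 0, 0, 0, 0, 0, 1]
    - [0, 0, 0, 0, 0, 0, 1]
    - [0, 0, 0, 0, 0, 0, 1]
    - [0, 0, 0, 0, 0, 0, 1]
    - [0, 0, 0, 0, 0, 0, 1]
    - [0, 0, 0, 0, 0, 0, 1]
    - [0, 0, 0, 0, 0, 0, 1]

```text
clock: 12.1
tool_pos: [0.6213, 0.0218, 0.1215]
orientation: [-180.0, 0.0, -99.6]
force: [-0.5, 2.0, 0.2]
opening: 0.0298
```

carry_out:
  increments:
    - [0, 0, 0, 0, 0, 20, 1]
    - [0, 0, 0, 0, 0, 50, 1]
    - [0, 0, 0, 0, 0, 85, 1]
    - [0, 0, 0, 0, 0, 110, 1]
    - [0, 0, 0, 0, 0, 110, 1]
    - [0, 0, 0, 0, 0, 110, 1]
    - [0, 0, 0, 0, 0, 110, 1]
    - [0, 0, 0, -50, -10, 110, 1]
    - [0, 0, 0, -100, -20, 110, 1]
    - [0, 0, 0, -150, -30, 110, 1]
    - [0, 0, 0, -190, -30, 110, 1]
    - [0, 0, 0, -205, -30, 110, 1]
    - [0, 0, 0, -205, -30, 110, 1]
    - [0, 0, 0, -205, -30, 110, 1]
    - [0, 0, 0, -205, -30, 110, 1]

```text
clock: 13.98
tool_pos: [0.417, -0.0083, 0.2312]
orientation: [180.0, -0.0, -99.6]
force: [0.5, 0.5, -1.7]
opening: 0.0296
```

```bash
cat > d.py <<'E'
from h import *
np.set_printoptions(precision=4,suppress=True)
o=ctrl.get_obs(); print(o["clock"],o["tool_pos"],o["orientation"],o["opening"],o["force"])
p=ctrl.snapshot("wrist"); s=ctrl.snapshot("scene")
cv2.imwrite('pics/w4.png',np.hstack([p['pixels'][80:380,80:480],cv2.resize(s['pixels'][150:330,200:440],(400,300),interpolation=cv2.INTER_CUBIC)]))
for e in ctrl.outline_of(p,"white_tile_face")[:2]:
    m=np.array(e["pixels"],np.uint8); v,u=np.nonzero(m); 
    (c,ax,a)=cv2.fitEllipse(max(cv2.findContours(m,0,2)[0],key=len)); print(e["confidence"],len(u),u.mean(),v.mean(),c,ax,wz(p,o,c,.013),wz(p,o,c,.016))
E
python3 d.py
```

```text
13.975 [ 0.417  -0.0083  0.2312] [179.9598  -0.0379 -99.6364] 0.029587888311241654 [ 0.5221  0.4897 -1.6538]
0.96 2213 276.1292363307727 161.74875734297333 (276.1320495605469, 161.6498260498047) (51.9216194152832, 52.53306579589844) [ 0.4463 -0.0168  0.013 ] [ 0.4466 -0.0168  0.016 ]
0.64 2160 335.3134259259259 62.673611111111114 (335.3048400878906, 62.665374755859375) (50.46239471435547, 52.90193176269531) [ 0.551  -0.1038  0.013 ] [ 0.5505 -0.1031  0.016 ]
```

View pics/w4.png

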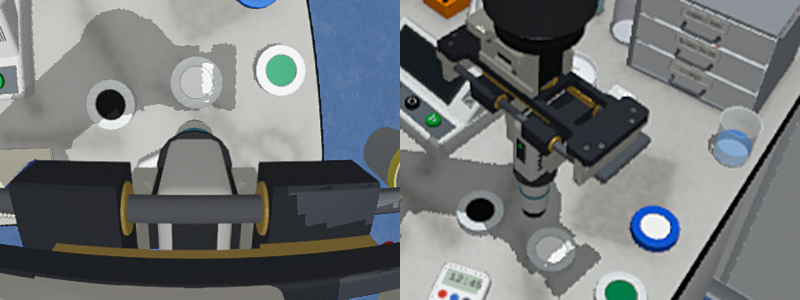

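The white tile is at crop (196,80), wrist (276,162), with the aluminium rim, and comes out at (0.4465, -0.0167). The probe hangs upright. I'll lower it to just above the rim and check.

carry_out:
  increments:
    - [0, 0, 0, 30, -8, 0, 1]
    - [0, 0, 0, 30, -8, -40, 1]
    - [0, 0, 0, 30, -8, -80, 1]
    - [0, 0, 0, 30, -8, -100, 1]
    - [0, 0, 0, 30, -8, -107, 1]
    - [0, 0, 0, 30, -8, -107, 1]
    - [0, 0, 0, 30, -8, -107, 1]
    - [0, 0, 0, 30, -8, -107, 1]

```text
clock: 15.12
tool_pos: [0.4468, -0.0162, 0.1254]
orientation: [-179.9, 0.0, -99.6]
force: [-0.6, -0.2, -2.2]
opening: 0.0295
```

```bash
python3 - <<'E'
from h import *
np.set_printoptions(precision=4,suppress=True)
o=ctrl.get_obs(); print(o["tool_pos"],o["orientation"],o["force"])
s=ctrl.snapshot("scene"); t=ctrl.snapshot("top")
im=s["pixels"].copy()
x,y,z=o["tool_pos"]
nz=z-.0995; c=pix(s,(x,y,nz)); w=pix(s,(.447,-.0163,.013)); print(nz,c,w)
u0,v0=int(w[0])-50,int(w[1])-50
for q in range(0,360,6):
    a=np.radians(q)
im=cv2.resize(im[v0:v0+75,u0:u0+100],None,fx=8,fy=8,interpolation=cv2.INTER_CUBIC)
def ring(X,r,col):
    P=[pix(s,(X[0]+r*np.cos(a),X[1]+r*np.sin(a),X[2])) for a in np.linspace(0,6.28,60)]
    P=((np.array(P)-[u0,v0])*8+3.5).astype(int); cv2.polylines(im,[P],True,col,1)
ring((x,y,nz),.013,(0,0,255)); ring((.447,-.0163,.016),.031,(255,0,0)); ring((x,y,nz+.07),.023,(0,255,0)); ring((.447,-.0163,0),.031,(255,255,0))
cv2.imwrite("pics/s5.png",im)
E
```

```text
[ 0.4468 -0.0162  0.1254] [-179.9131    0.0478  -99.6183] [-0.6154 -0.1673 -2.1663]
0.0259016060830837 [291.0487 295.115 ] [290.9065 298.3739]
```

View pics/s5.png

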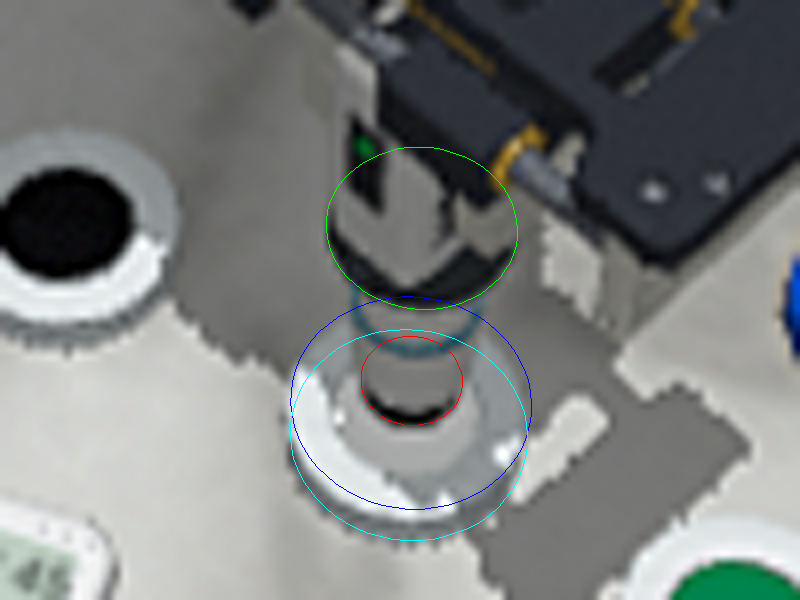

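The predicted nose ring (red) matches the black nose, and it sits over the tile. The tile appears about 1 mm towards the robot. I'll descend slowly to near contact.

carry_out:
  increments:
    - [0, 0, 0, -1, 0, -4, 1]
    - [0, 0, 0, -1, 0, -8, 1]
    - [0, 0, 0, -1, 0, -10, 1]
    - [0, 0, 0, -1, 0, -12, 1]
    - [0, 0, 0, -1, 0, -13, 1]
    - [0, 0, 0, -1, 0, -13, 1]
    - [0, 0, 0, -1, 0, -13, 1]
    - [0, 0, 0, -1, 0, -13, 1]

```text
clock: 16.23
tool_pos: [0.4453, -0.0165, 0.1116]
orientation: [-180.0, -0.0, -99.6]
force: [-0.2, 0.5, -0.1]
opening: 0.0298
```

carry_out:
  increments:
    - [0, 0, 0, 0, 0, -1, 1]
    - [0, 0, 0, 0, 0, -2, 1]
    - [0, 0, 0, 0, 0, -3, 1]
    - [0, 0, 0, 0, 0, -3, 1]
    - [0, 0, 0, 0, 0, -3, 1]
    - [0, 0, 0, 0, 0, -3, 1]
    - [0, 0, 0, 0, 0, -3, 1]
    - [0, 0, 0, 0, 0, -3, 1]

```text
clock: 17.23
tool_pos: [0.4453, -0.0164, 0.1086]
orientation: [-180.0, -0.0, -99.6]
force: [-1.5, -0.3, 1.6]
opening: 0.0297
```

```bash
python3 - <<'E'
from h import *
np.set_printoptions(precision=4,suppress=True)
for i in range(4):
    o=ctrl.get_obs(); s=ctrl.snapshot("scene"); print(o["tool_pos"],o["force"],o["moment"],o["orientation"])
w=pix(s,(.446,-.0163,.013)); u0,v0=int(w[0])-50,int(w[1])-50
cv2.imwrite("pics/s6.png",cv2.resize(s["pixels"][v0:v0+75,u0:u0+100],None,fx=8,fy=8,interpolation=cv2.INTER_CUBIC))
E
```

```text
[ 0.4453 -0.0164  0.1086] [-1.4861 -0.3081  1.6401] [-0.1885  0.4327 -0.0206] [-179.9959   -0.0009  -99.6262]
[ 0.4453 -0.0164  0.1086] [-0.5644 -0.6247  1.9137] [-0.1301  0.4121  0.0062] [-179.9957   -0.0002  -99.6214]
[ 0.4453 -0.0164  0.1086] [-2.1009 -0.5063  1.8621] [-0.2331  0.4359  0.0257] [-179.997     0.      -99.6231]
[ 0.4453 -0.0164  0.1086] [-0.8084 -0.6455  2.0731] [-0.2204  0.409  -0.0431] [-179.9983    0.0001  -99.6282]
```

View pics/s6.png

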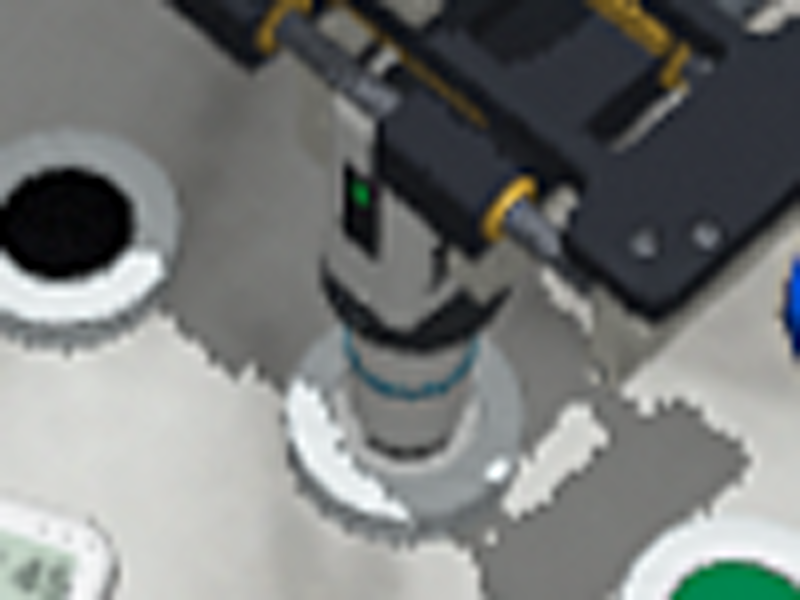

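The nose is inside the rim at crop (405,455) with a thin black band still showing, so it is partly in. The push is about 3.9 N over the free-hanging reading, or roughly 4 mm, and the height agrees. I'm handing it in.

```bash
python3 -c "
from plant import ctrl
print(ctrl.close_job()); o=ctrl.get_obs(); print(o['clock'],o['tool_pos'],o['force'],o['opening'])"
```

```text
the job is handed in; nothing more can be done
None
the job is handed in; nothing more can be done
```

I pressed the red, white and green keys one at a time down to their stops and never went near the black key. Then I lifted the probe straight out of its cradle and set its nose inside the rim of the aluminium-held white tile. The job was handed in at about 17.5 s of the 54 s, with the arm holding the probe there; the hand-in gives no verdict.

**Keys:** the tip force read 10 to 17 N on each key, well over the 4 N needed to reach the bottom.

**Final checks:**
- **Nose position:** the last picture shows the nose inside the rim. I estimate it is within about 2 mm of the tile's centre.
- **Nose travel:** the push was about 3.9 N above the free-hanging reading, which means about 4.5 mm in. The arm height says about 4 mm.
- **Grip and upright:** the fingers were 29.7 mm apart on the 30 mm grip, and the tool was vertical to within 0.1 degrees.

**Disagreement:** the scene camera placed the tile 1 to 5 mm nearer the robot than the wrist and top cameras did. I moved the target 1 mm that way. No check failed.

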